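Line up the pantry canisters by height

ROBOT

A 6-joint arm with a two-finger parallel gripper is mounted at the origin on the work surface. World frame = base frame: x ahead of the robot, y to its left, z up, the work surface at z = 0. Lengths are in m, angles in rad, forces in N, time in s.
With the tool pointing down it reaches from about 0.275 to 0.875 m from the base axis. Payload 12.5 kg.
Tool frame: the origin (TCP) lies on the centre line of the jaws, within the pads' length; the fingertips stand r.finger_overhang ahead of it and the grasp point (between the pads) lies 3 mm ahead of it (r.finger_overhang is the distance from the TCP to the fingertips, in m); z points along the fingers, y is the line along which they close (so a half turn about z gives the same grasp; the last joint's range is limited). The gripper opens to 85 mm and grips with 20 to 120 N. Pads are 22 mm wide; open, the fingers measure 114 mm over their backs; the gripper's body (76 mm by 85 mm) begins 54 mm behind the grasp point. The pads swing forward as they close: fully open they stand 13 mm farther back than shut.
Start: joints at [1.213, 0.351, 1.652, -0, 1.139, -0.085], TCP at [0.148, 0.53, 0.223] pointing down, gripper open.
Joint ranges: [-2.75, 2.75], [-0.79, 2.1], [0.01, 2.65], [-1.57, 4.71], [0.07, 3.14], [-2.87, 2.87]. Speed limits (rad/s): [2.22, 2.22, 2.79, 3.14, 3.14, 3.14].

INTERFACE

Orientations are given as a unit quaternion [x, y, z, w].
In Python, from cell import r, optics gives the robot as it stands. The module is installed in compiled form; this text tells all that it offers. Calls block until the motion is done:
- r.move_to(position, orientation): joint-space move of the TCP to a pose.
- r.move_linear(position, rot=None, vel=0.15): straight line of the TCP; rot=None keeps the orientation; vel is the mean speed in m/s.
- r.set_joints(angles): joint-space move.
- r.set_gripper(opening, squeeze=None): opening from 0.0 (shut) to 1.0 (fully open); squeeze is the grip in N (None keeps the last); returns when the fingers have stopped.
- r.sleep(seconds).
- r.inverse_kinematics(position, orientation): joint angles nearest the present ones, or None.
- optics.get_image(name): name is "scene" or "top" or "wrist"; returns a dict with "pixels" (384x512x3 uint8, red, green, blue), "depth" (384x512 float32, m along the optical axis (not along the pixel's ray), 0 where there is no reading), "fx", "fy", "cx", "cy" (pixels), "D" ([k1, k2, p1, p2, k3] as OpenCV has them; the pictures are not rectified), "camera_from_world" (4x4, takes a point from world to camera coordinates); the wrist camera has in their place "mount" (4x4, takes a point from camera to tool coordinates, whose origin is the TCP and whose axes are the flange's). Camera axes: x right, y down, z forward; pixel columns grow to the right and rows downward; lengths in m; the calibration is good to about 2 mm. A picture is of the moment at which its call begins: read the wrist's pose just before it.
A pose or a line that the arm cannot do raises r.PlanningError and nothing moves.
- r.hand_in(): hands the job in; it is judged then, once.
Readings, each from a call of its own:
- r.current_t(): time.
- r.current_q(): joint angles.
- r.current_qvel(): joint speeds.
- r.current_effort(): joint torques, N m.
- r.current_tool_pos(): TCP position.
- r.current_ee_rot(): TCP orientation.
- r.current_contact_force(): force on the tool from outside, world axes, zero at the start.
- r.current_torque(): the same for the moment, N m.
- r.current_opening(): opening from 0.0 (shut) to 1.0 (fully open).
- r.current_finger_force(): force on a finger pad.
Only numpy, scipy, OpenCV 4.12 (cv2) and the standard library are available. Lean on these libraries where they do the work, as an engineer would, in place of code of your own. Each camera call takes 0.05 s, during which the arm holds its last target. There are 200 camera calls.

TASK

Line up the four white ceramic canisters on the little wooden riser in order of height, one upright on each cork pad: the tallest at the end nearest the kettle, going down to the shortest at the other end. Set each one down gently, wholly on its pad, and do not drop or knock over any of them.

Things in the scene. Friction and masses are not known exactly. Their poses are not given: they have to be found in the camera images.
- canister_160: the tallest of four canisters: upright cylinder 58 mm in diameter, 160 mm high, white ceramic with a pale wooden lid disc (top 16 mm, fixed, flush with the wall). Loose, about 380 g. Origin: centre of its underside, z up. Starts on the counter between robot and riser, among the others, a pepper mill and a squat salt cellar, centres 100 mm or more apart.
- canister_130: the second tallest of four canisters: upright cylinder 58 mm in diameter, 130 mm high, white ceramic with a pale wooden lid disc (top 16 mm, fixed, flush with the wall). Loose, about 320 g. Origin: centre of its underside, z up. Starts on the counter between robot and riser, among the others, a pepper mill and a squat salt cellar, centres 100 mm or more apart.
- canister_100: the third tallest of four canisters: upright cylinder 58 mm in diameter, 100 mm high, white ceramic with a pale wooden lid disc (top 16 mm, fixed, flush with the wall). Loose, about 260 g. Origin: centre of its underside, z up. Starts on the counter between robot and riser, among the others, a pepper mill and a squat salt cellar, centres 100 mm or more apart.
- canister_70: the shortest of four canisters: upright cylinder 58 mm in diameter, 70 mm high, white ceramic with a pale wooden lid disc (top 16 mm, fixed, flush with the wall). Loose, about 200 g. Origin: centre of its underside, z up. Starts on the counter between robot and riser, among the others, a pepper mill and a squat salt cellar, centres 100 mm or more apart.
- riser: low pale wooden bench, fixed: board 410 mm long (its y) by 110 mm deep (its x), top face 50 mm above the counter, on two legs. Origin: centre of its footprint on the counter; +y runs along it to the robot's left (turned at most 10 degrees). Four cork pads lie in a row on its middle line, 150 and 50 mm either side of its centre.
- pad_a: one of four identical round cork pads fixed on the riser, 80 mm in diameter, 4 mm thick, 100 mm apart. Origin: centre of its underside, on the riser's top; its upper face is 54 mm above the counter. Which of the four places in the row it has differs from start to start.
- pad_b: one of four identical round cork pads fixed on the riser, 80 mm in diameter, 4 mm thick, 100 mm apart. Origin: centre of its underside, on the riser's top; its upper face is 54 mm above the counter. Which of the four places in the row it has differs from start to start.
- pad_c: one of four identical round cork pads fixed on the riser, 80 mm in diameter, 4 mm thick, 100 mm apart. Origin: centre of its underside, on the riser's top; its upper face is 54 mm above the counter. Which of the four places in the row it has differs from start to start.
- pad_d: one of four identical round cork pads fixed on the riser, 80 mm in diameter, 4 mm thick, 100 mm apart. Origin: centre of its underside, on the riser's top; its upper face is 54 mm above the counter. Which of the four places in the row it has differs from start to start.
- kettle: white electric kettle with black base and handle, fixed, 220 mm high, 156 mm wide without the handle. It stands beyond one end of the riser, left or right (differs from start to start); a grey utensil crock stands beyond the other end. Origin: centre of its base, on the counter.
Things that resemble listed ones, but are neither listed nor needed, are in the scene too. Leave any red look-alike of the canister_70 alone. Leave any blue look-alike of the canister_160 alone.

How it is judged:
By the outcome, as a careful person would: the job done as asked, in the order asked, and still so for the second after the job is handed in, with the robot touching nothing.
It also fails if it takes over 90 s, if anything falls off the work surface, if the arm or the gripper's body presses on something with over 40 N, if the wrist force passes 120 N, or if a joint passes its speed limit or range.

## Working session

There is one attempt and no reset: what is moved stays moved. The work goes in short steps, each a Python script; the robot and the scene stay as the last script left them, time stands still between calls to the robot, and variables do not carry over. Pictures are saved under pics/ and viewed, at most 14 in all, crops included, and the job is handed in when it is done.

```bash
mkdir -p pics
cat > h.py <<'E'
import numpy as np, cv2
from cell import r, optics
def shot(n,f):
    im=optics.get_image(n); cv2.imwrite('pics/'+f,im['pixels'][:,:,::-1]); return im
def cloud(im):
    h,w=im['depth'].shape
    K=np.array([[im['fx'],0,im['cx']],[0,im['fy'],im['cy']],[0,0,1]])
    uv=np.stack(np.meshgrid(np.arange(w),np.arange(h)),-1).reshape(-1,1,2).astype(float)
    n=cv2.undistortPoints(uv,K,np.array(im['D'])).reshape(h,w,2)
    d=im['depth'][...,None]
    P=np.concatenate([n*d,d,np.ones_like(d)],-1)
    W=P@np.linalg.inv(im['camera_from_world']).T
    W=W[...,:3]; W[im['depth']==0]=np.nan
    return W
E
python3 - <<'E'
from h import *
for n in('top','scene'):
    im=shot(n,n+'0.png'); np.savez(n+'0.npz',W=cloud(im),p=im['pixels'])
print(r.finger_overhang,r.current_ee_rot(),r.current_t())
E
```

```text
0.022 [ 1.35942143e-01  9.90716638e-01 -5.12115087e-04 -1.20712142e-04] 0.1
```

View pics/top0.png

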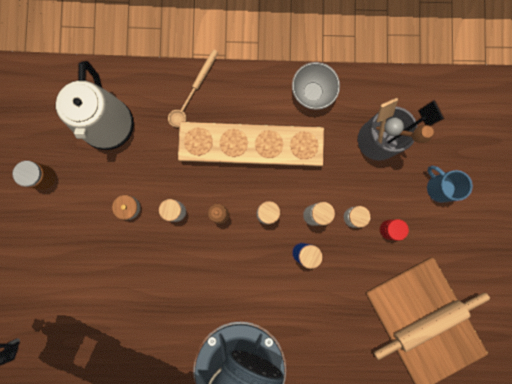

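View pics/scene0.png

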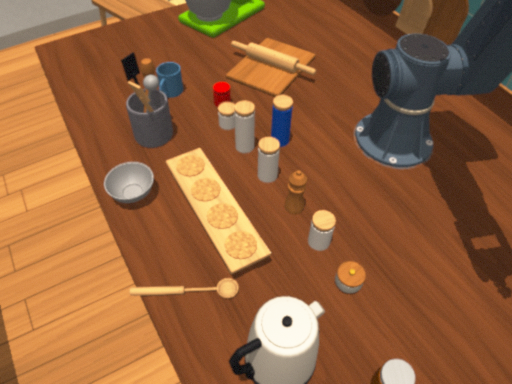

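Top view: the kettle is at (95,110), the robot's left. The white canister candidates are (172,211), (268,213), (320,214) and (358,217). The blue look-alike is at (308,257), the red one at (397,230), the salt cellar at (126,208) and the mill at (218,213). Next I measure them and confirm with an enlarged crop.

Run:
```python
from h import *
d=np.load('top0.npz');W=d['W'];p=d['p']
for n,(u,v) in dict(salt=(126,208),A=(172,211),mill=(218,213),B=(268,213),C=(320,214),D=(358,217),blue=(308,257),red=(397,230)).items():
    w=W[v-18:v+19,u-18:u+19].reshape(-1,3); z=np.nanmedian(W[v-3:v+4,u-3:u+4,2])
    t=w[abs(w[:,2]-z)<.006]; c,rad=cv2.minEnclosingCircle(t[:,:2].astype(np.float32))
    print(n,'z %.4f'%z,'mean',t.mean(0)[:2].round(4),'circ',np.round(c,4),round(rad,4),len(t))
# riser and pads
m=(abs(W[...,2]-.052)<.006); m[:110]=0;m[175:]=0;m[:,:170]=0;m[:,335:]=0
t=W[m]; print('riser',cv2.minAreaRect(t[:,:2].astype(np.float32)),t.mean(0))
hsv=cv2.cvtColor(p,cv2.COLOR_RGB2HSV)
for u,v in((198,142),(234,144),(269,145),(304,146)):
    w=W[v-22:v+23,u-17:u+18].reshape(-1,3); k=hsv[v-22:v+23,u-17:u+18].reshape(-1,3)
    print('pad',W[v,u].round(4),hsv[v,u],hsv[v-17,u])
m2=m&(W[...,2]>.052); n,l,s,c=cv2.connectedComponentsWithStats(m2.astype(np.uint8))
for i in range(1,n):
    if s[i][4]>200: q=W[l==i]; print('padcc',s[i][4],q.mean(0).round(4),np.round(cv2.minEnclosingCircle(q[:,:2].astype(np.float32))[1],4))
ob=W[(W[...,2]>.03)&(W[...,0]>.2)]
s=np.load('scene0.npz')['p'][70:260,170:370,::-1]
a=cv2.resize(s,None,fx=2,fy=2,interpolation=3); b=cv2.resize(p[185:275,95:425,::-1],(660,180),interpolation=3)
o=np.zeros((570,660,3),np.uint8);o[:380,:400]=a;o[385:565]=b;cv2.imwrite('pics/crop.png',o)
```

```text
salt z 0.0489 mean [0.4438 0.3294] circ [0.4437 0.3299] 0.0346 462
A z 0.0995 mean [0.438  0.1954] circ [0.4387 0.1952] 0.0297 372
mill z 0.1379 mean [0.4312 0.0681] circ [0.4318 0.0681] 0.0175 97
B z 0.1300 mean [ 0.4357 -0.0675] circ [ 0.436  -0.0674] 0.0283 367
C z 0.1596 mean [ 0.4352 -0.2029] circ [ 0.435  -0.2032] 0.0284 396
D z 0.0699 mean [ 0.4315 -0.3202] circ [ 0.4308 -0.32  ] 0.0296 344
blue z 0.1598 mean [ 0.3248 -0.1717] circ [ 0.325  -0.1711] 0.0295 417
red z 0.0692 mean [ 0.3967 -0.4237] circ [ 0.3969 -0.4246] 0.0296 352
riser ((0.6327880024909973, -0.017503902316093445), (0.4118407070636749, 0.11038316786289215), 89.23616027832031) [ 0.63193676 -0.01704066  0.05156873]
pad [0.6303 0.1313 0.0546] [ 15 127 230] [ 18 107 240]
pad [0.6281 0.0301 0.0502] [ 16 125 235] [ 17 111 234]
pad [ 0.6278 -0.0692  0.05  ] [ 15 126 233] [ 16 110 235]
pad [ 0.6267 -0.1683  0.0526] [ 15 125 230] [ 17 109 242]
padcc 497 [0.6345 0.1302 0.0544] 0.0464
padcc 507 [0.6321 0.031  0.0543] 0.0503
padcc 488 [ 0.6301 -0.1678  0.0543] 0.047
padcc 477 [ 0.6316 -0.0687  0.0544] 0.0454
```

View pics/crop.png

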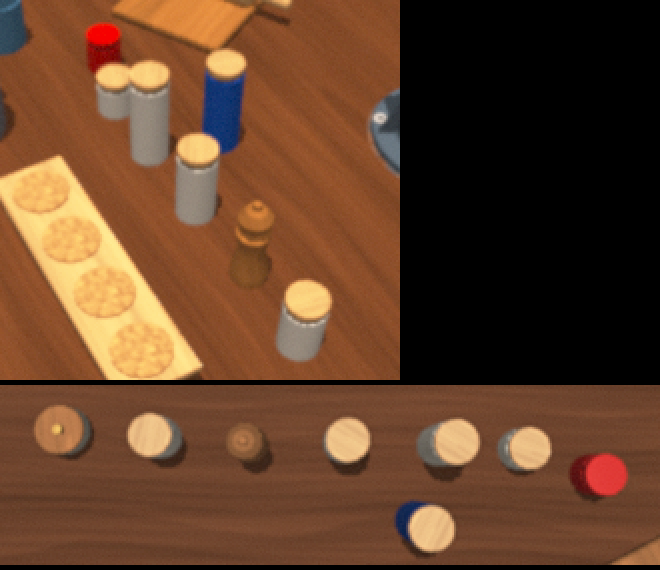

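Confirmed. All four have white walls and pale lids, unlike the blue and red ones. A (172,211) is 100 mm, B (268,213) is 130, C (320,214) is 160 and D (358,217) is 70. The kettle is on the +y side, so C goes to the +y pad. I'll place C first, then A, B and D, which keeps the carrying paths clear.

```bash
cat > pp.py <<'E'
from h import *
Q=np.array([np.sqrt(.5),np.sqrt(.5),0,0])
C0=np.array([.6325,-.0182]); U=np.array([.0140,.9999])
J={'C':(.160,(.435,-.203),.15),'A':(.100,(.4383,.1953),-.05),'B':(.130,(.4358,-.0675),.05),'D':(.070,(.4312,-.320),-.15)}
def do(k):
    h,s,o=J[k]; s=np.array(s); g=C0+o*U; zg=h-.027
    P=lambda xy,z: np.array([*xy,z])
    r.move_to(P(s,.26),Q)
    r.move_linear(P(s,zg),vel=.2)
    r.set_gripper(0.0,40); op=r.current_opening()
    print(k,'open %.3f'%op,'F',r.current_finger_force(),'t',r.current_t())
    r.move_linear(P(s,zg+.09),vel=.15)
    f=r.current_contact_force()
    r.move_linear(P(g,zg+.09),vel=.2)
    r.move_linear(P(g,zg+.054+.005),vel=.1)
    r.sleep(.3); f0=r.current_contact_force()[2]
    for i in range(8):
        z=zg+.054+.004-.001*i
        r.move_linear(P(g,z),vel=.02); df=r.current_contact_force()[2]-f0
        if df>2.5: break
    print(' touch dz %.4f df %.2f'%(z-zg-.054,df), 'op',r.current_opening(),'tcp',r.current_tool_pos().round(4),g)
    r.set_gripper(1.0)
    r.move_linear(P(g,max(.25,zg+.06)),vel=.2)
    print(' t',r.current_t())
E
python3 - <<'E'
from pp import *
print(r.inverse_kinematics([.435,-.203,.26],Q),r.inverse_kinematics([.435,-.203,.26],[-Q[0],Q[1],0,0]))
for k,(h,s,o) in J.items():
    for xy in (s,C0+o*U):
        for z in(.26,h-.027+.09): 
            q=r.inverse_kinematics([*xy,z],Q); print(k,None if q is None else np.round(q,2))
E
```

```text
[-5.33647147e-01  1.82501669e-01  1.77885192e+00 -4.44089210e-16
  1.18023906e+00 -5.33647147e-01] [-5.33647147e-01  1.82501669e-01  1.77885192e+00 -4.44089210e-16
  1.18023906e+00  2.60794551e+00]
C [-0.53  0.18  1.78 -0.    1.18 -0.53]
C [-0.53  0.22  1.83 -0.    1.09 -0.53]
C [ 0.13  0.5   1.33 -0.    1.31  0.13]
C [ 0.13  0.53  1.38 -0.    1.24  0.13]
A [ 0.32  0.18  1.78 -0.    1.18  0.32]
A [ 0.32  0.3   1.89 -0.    0.95  0.32]
A [-0.18  0.48  1.37 -0.    1.3  -0.18]
A [-0.18  0.57  1.47 -0.    1.1  -0.18]
B [-0.26  0.11  1.87 -0.    1.17 -0.26]
B [-0.26  0.19  1.95 -0.    1.   -0.26]
B [-0.02  0.47  1.37 -0.    1.29 -0.02]
B [-0.02  0.53  1.45 -0.    1.16 -0.02]
D [-0.73  0.29  1.64 -0.    1.21 -0.73]
D [-0.73  0.44  1.77 -0.    0.93 -0.73]
D [-0.33  0.51  1.32 -0.    1.31 -0.33]
D [-0.33  0.63  1.44 -0.    1.07 -0.33]
```

Run:
```python
from pp import *
do('C')
im=shot('scene','s1.png')
```

```text
C open 0.646 F 41.00157916545868 t 4.0583
 touch dz 0.0010 df 3.21 op 0.647960829959891 tcp [0.6348 0.1318 0.1885] [0.6346   0.131785]
 t 9.5333
```

View pics/s1.png

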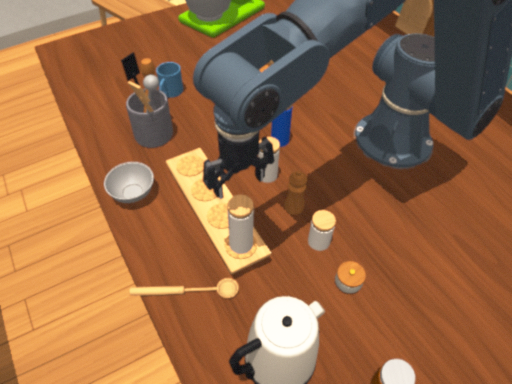

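The 160 mm canister stands upright on the kettle-end pad at (240,225). The other three follow.

```bash
sed -i "s/^    r.move_linear(P(s,zg+.09),vel=.15)/    assert .58<op<.75\n&/" pp.py
python3 - <<'E'
from pp import *
for k in 'ABD': do(k)
r.set_joints([1.213,.351,1.652,0,1.139,-.085])
shot('scene','s2.png'); im=shot('top','t2.png'); W=cloud(im)
print(r.current_t())
for k,(h,s,o) in J.items():
    g=C0+o*U; m=(abs(W[...,2]-h-.054)<.008)&(np.hypot(W[...,0]-g[0],W[...,1]-g[1])<.05)
    t=W[m]; print(k,g.round(4),t.mean(0).round(4),len(t), np.round(cv2.minEnclosingCircle(t[:,:2].astype(np.float32)),4) if 0 else '')
E
```

```text
A open 0.650 F 40.501549243927 t 11.9083
 touch dz 0.0010 df 4.30 op 0.6497646816134877 tcp [ 0.632  -0.0682  0.1283] [ 0.6318   -0.068195]
 t 17.3667
B open 0.650 F 40.535075068473816 t 19.5083
 touch dz 0.0010 df 3.70 op 0.6483916577372296 tcp [0.6334 0.0318 0.1583] [0.6332   0.031795]
 t 24.2917
D open 0.648 F 40.94593584537506 t 27.4083
 touch dz -0.0000 df 9.15 op 0.6477941308984525 tcp [ 0.6306 -0.1682  0.098 ] [ 0.6304   -0.168185]
 t 32.8917
35.9667
C [0.6346 0.1318] [0.6329 0.1316 0.2138] 444 
A [ 0.6318 -0.0682] [ 0.6301 -0.0682  0.1538] 370 
B [0.6332 0.0318] [0.6319 0.0317 0.1836] 401 
D [ 0.6304 -0.1682] [ 0.63   -0.1688  0.1236] 353
```

View pics/s2.png

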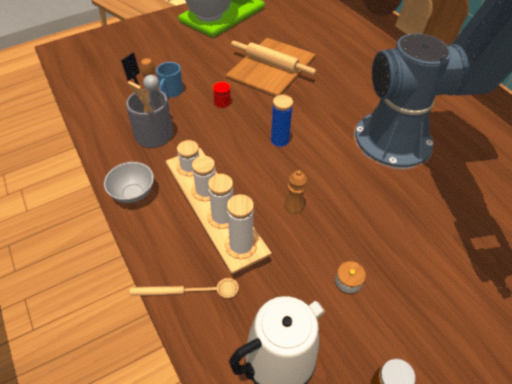

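View pics/t2.png

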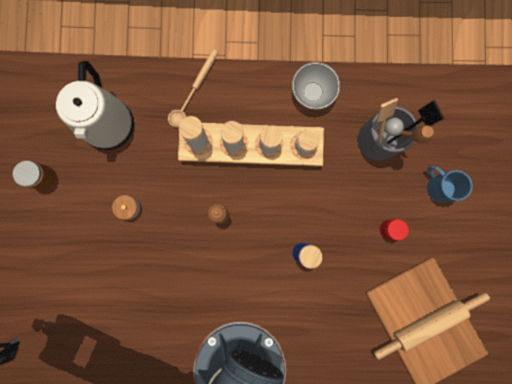

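All four stand upright on their pads in descending order from the kettle, within 2 mm of target. The scene view shows them at (240,225), (221,200), (204,177) and (188,157), and the top view shows nothing else moved.

```bash
python3 -c "
from cell import r
print(r.hand_in())"
```

```text
the job is handed in; nothing more can be done
None
```

The four white canisters are on the riser, each upright on its own pad, running from the 160 mm one at the kettle end down to the 70 mm one; the job was handed in at about 36 s of robot time.

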